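# Release the ratchet and press the test clamp down on a relay board

### The job

A relay board sits in the nest of the bench test fixture, and the fixture's clamp arm is still up, held by its ratchet pawl. Press the pawl's paddle down with the fingertips until it meets its stop, so that the pawl swings clear of the teeth and stays clear, and then push the arm down by its crossbar, past its teeth, until it stops with its pad on the relay. Do not lift the arm or force it past the engaged pawl, leave the board in its nest and the other things where they are, and finish with the hand clear.

Things in the scene. Friction and masses are not known exactly. Their poses are not given: they have to be found in the camera images.
- fixture: The test fixture, screwed to the bench: aluminium base plate 340 x 110 mm, 12 mm thick, origin under its middle on the bench, z up. Along its own x axis: the clamp arm reaches from its hinge towards -x, the pawl's paddle is at the +x end. Both hinge axes run along its y axis. Nest walls stand to 22 mm above the bench, the steel side plates of the hinges to 92 mm. Position and yaw vary.
- clamp_hinge (a point): The clamp arm's hinge axis, between the side plates, 20 mm towards +x from the fixture's origin, 75 mm above the bench. A toothed steel sector (tip radius 50 mm, tooth pitch 0.26 rad) turns with the arm.
- bar_mid (a point): Middle (on the axis) of the black crossbar at the free end of the clamp arm: a round bar of 20 mm diameter and 80 mm length along the fixture's y, 160 mm from the arm hinge. Push here, from above. It moves with the arm on an arc about clamp_hinge: at arm angle a it lies 160 cos(a) mm towards the fixture's -x from the hinge and 160 sin(a) mm above it. The bar of the arm behind it is 14 mm wide and 12 mm thick.
- press_arm (a joint): Clamp arm angle in rad: 0 = level and fully down on its stop (pad on the relay); positive = raised. Starts at 0.72 to 0.81. While the pawl is engaged, the arm is blocked at about 0.70 going down and about 0.83 going up. A stiff friction hinge: it stays where it is left, and needs about 2 to 4 N at the crossbar to go down.
- pad (a point): Centre of the lower face of the arm's round rubber pad (20 mm diameter), 100 mm out along the arm from the hinge and 43.5 mm below the arm's line. Moves with the arm.
- pawl_hinge (a point): The pawl's hinge axis, between the rear side plates, 95 mm towards +x from the fixture's origin, 80 mm above the bench. The pawl's nose reaches from here up and forward into the toothed sector; its paddle reaches back.
- paddle_top (a point): Centre of the top face of the pawl's steel thumb paddle: plate 46 mm (along the fixture's x) x 44 mm x 5 mm. With the pawl engaged it is 57.5 mm towards the fixture's +x from the pawl hinge and 14 mm above it, tilted 0.2 rad (the outer end higher). Pressed to its stop it has turned 0.4 rad about the pawl hinge, its centre about 23.5 mm lower. Press here, from above.
- pawl (a joint): Pawl angle in rad: 0 = engaged (starts at 0 to 0.04), grows as the paddle is pressed down, clear of the teeth from about 0.15, stop at 0.40. A friction hinge without spring: it stays where it is left, and needs about 2 to 4 N at the middle of the paddle.
- nest_mid (a point): Centre of the nest's floor in the fixture, 80 mm towards -x from the fixture's origin, 12 mm above the bench. The nest is 68 x 50 mm inside.
- relay_board: The board under test, loose in the nest: bare green circuit board 64 x 46 mm, 3 mm thick, with one white relay block 28 x 22 x 16 mm on its middle; origin at the centre of its underside.
- relay_top (a point): Centre of the top of that board's relay, 19 mm above the board's underside, 31 mm above the bench.
- spare_board1: Loose bystander, leave it alone. Lies flat on the bench beside the fixture: bare green circuit board 64 x 46 mm, 3 mm thick, with one white relay block 28 x 22 x 16 mm on its middle; origin at the centre of its underside.
- spare_board2: Loose bystander, leave it alone. Lies flat on the bench beside the fixture: bare green circuit board 64 x 46 mm, 3 mm thick, with one white relay block 28 x 22 x 16 mm on its middle; origin at the centre of its underside.
- screwdriver: Loose bystander, leave it alone. Screwdriver with black handle lying beside the fixture, about 200 mm long along its own x, 30 mm high at most.
- flux_bottle: Loose bystander, leave it alone. White bottle, 44 mm diameter, 100 mm tall; origin at the centre of its underside.
- tape_roll: Loose bystander, leave it alone. Roll of amber tape lying flat, 90 mm diameter, 20 mm high; origin at the centre of its underside.
- meter: Loose bystander, leave it alone. Black hand-held meter lying flat, 75 x 150 x 44 mm high; origin at the centre of its underside.
- parts_bin: Loose bystander, leave it alone. Small grey open bin 100 x 140 x 50 mm; origin at the centre of its underside.
Things that resemble listed ones, but are neither listed nor needed, are in the scene too. What is shaped like the relay_board but pink or yellow is not meant.

How it is judged:
On the way, in this order (a step that is already met when the one before it is completed fails the run):
1. the pawl is pressed clear of the teeth (past 0.25 rad) while the arm is still up (above 0.6 rad) (value of joint pawl above 0.25 rad and value of joint press_arm above 0.6 rad), for 0.2 s.
2. the arm is pushed down onto the relay (below 0.04 rad) with the pawl still clear (value of joint press_arm below 0.04 rad and value of joint pawl above 0.2 rad), for 0.2 s.
At the end, for the whole second after the job is handed in: The arm is down within 0.04 rad of level and at rest, the pawl is still clear of the teeth (above 0.2 rad), and the board lies flat in its nest within 5 mm of the nest's centre (all of step 2 and velocity of joint press_arm between -0.05 and 0.05 rad/s and horizontal distance between relay_board and nest_mid below 0.005 m and height (world z) of relay_board below 0.018 m and angle between relay_board's own z axis and vertical below 0.1 rad); the robot touches nothing.
It fails at once if the arm is forced past the engaged pawl (below 0.6 rad with the pawl under 0.15 rad) (value of joint press_arm below 0.6 rad and value of joint pawl below 0.15 rad).
It fails at once if the arm is lifted (above 0.9 rad) (value of joint press_arm above 0.9 rad).
It fails at once if the board is knocked out of its nest or lifted (not (horizontal distance between relay_board and nest_mid below 0.008 m and height (world z) of relay_board below 0.022 m)).
It fails at once if a bystander is moved more than 15 mm (screwdriver 20 mm) (distance of any of spare_board1, spare_board2, flux_bottle, tape_roll, meter, parts_bin from where it was at the start of the episode above 0.015 m or distance of screwdriver from where it was at the start of the episode above 0.02 m).
It also fails if it takes over 40 s, if anything falls off the work surface, if the arm or the gripper's body presses on something with over 40 N, if the wrist force passes 120 N, or if a joint passes its speed limit or range.

### The arm

A 6-joint arm with a two-finger parallel gripper is mounted at the origin on the work surface. World frame = base frame: x ahead of the robot, y to its left, z up, the work surface at z = 0. Lengths are in m, angles in rad, forces in N, time in s.
With the tool pointing down it reaches from about 0.375 to 0.975 m from the base axis. Payload 3.8 kg.
Tool frame: the origin (TCP) lies on the centre line of the jaws, within the pads' length; the fingertips stand 22 mm ahead of it and the grasp point (between the pads) lies 3 mm ahead of it; z points along the fingers, x is the direction in which the jaws open and shut, and the axes are right-handed (so a half turn about z gives the same grasp; the last joint's range is limited). The gripper opens to 85 mm and grips with 20 to 120 N. Pads are 22 mm wide; open, the fingers measure 114 mm over their backs; the gripper's body (76 mm by 85 mm) begins 54 mm behind the grasp point. The pads swing forward as they close: fully open they stand 13 mm farther back than shut.
Start: joints at [-1.365, 0.264, 1.604, -0, 1.274, -0.037], TCP at [0.162, -0.655, 0.253] pointing down, gripper open.
Joint ranges: [-2.63, 2.63], [-0.94, 2.18], [0.31, 2.57], [-1.31, 4.45], [0, 2.66], [-2.55, 2.55]. Speed limits (rad/s): [2.57, 2.57, 3.14, 3.14, 3.14, 3.14].

### API

Orientations are given as a rotation vector (axis times angle).
In Python, from workcell import bot, viewer gives the robot as it stands.
- The arm moves only by the tool move_arm, never from a script. Its argument "series" is text: rows parted by semicolons, each of 7 numbers parted by spaces: the turn, a rotation vector about the tool's x, y, z scaled (see below), then the shift along the tool's x, y, z scaled (see below), then the opening, from -1 (shut) to 1 (fully open). A call has exactly 8 rows; each row is the pose to reach, as a shift and turn from the pose commanded when the call began, along the tool's axes at that moment; what a row does not reach only later rows make up. The controller multiplies each number of a shift by 100 mm and each number of a turn by 120 degrees. A row lasts 1/10 s, in which the tool goes at most 50 mm and 8.59 degrees, less where a joint would pass 70% of its speed; a pose out of reach is approached as far as the arm can. A call with a number of a shift or a turn outside -1 to 1 is refused whole. A call with a gripper value outside its range is refused whole. The fingers move at their own pace and stop on an object; "squeeze" is the grip in N (left out, the last holds). Time passes only in rows, so rows that repeat a pose let the fingers close, or fill a call up. It gives the time, the measured TCP pose, the force and the opening at its end, in the units of the state.
- bot.read_state(): the state, without advancing time (a new reading comes with each control period).
- viewer.read_camera(name): name is "scene" or "top" or "wrist"; returns a dict with "pixels" (420x560x3 uint8, red, green, blue), "K" (3x3 intrinsics, pixels), "dist" ([k1, k2, p1, p2, k3] as OpenCV has them; the pictures are not rectified), "world_to_cam" (4x4, takes a point from world to camera coordinates); the wrist camera has in their place "mount" (4x4, takes a point from camera to tool coordinates, whose origin is the TCP and whose axes are the tool frame's). Camera axes: x right, y up, looking along -z (the intrinsics and any distortion apply to the point x, -y, -z); pixel columns grow to the right and rows downward; lengths in m; the calibration is good to about 2 mm. A picture is of the moment at which its call begins: read the wrist's pose just before it. There is no depth.
- bot.finish_job(): hands the job in, once; it reports no verdict.
The state is a dict: "time": time; "q": joint angles; "joint_vel": joint speeds; "joint_torque": joint torques, N m; "tool_pos": TCP position; "tcp_rot": TCP orientation; "wrist_force": force on the tool from outside, world axes, zero at the start; "torque": the same for the moment, N m; "width": opening from 0.0 (shut) to 1.0 (fully open).
Only numpy, scipy, OpenCV 4.12 (cv2) and the standard library are available. Lean on these libraries where they do the work, as an engineer would, in place of code of your own. Each camera call takes 0.05 s, during which the arm holds its last target.

## Working session

There is one attempt and no reset: what is moved stays moved. The work goes in short steps, Python scripts to look and compute and a tool call to move; the robot and the scene stay as the last step left them, time stands still between calls to the robot, and variables do not carry over. Pictures are saved under pics/ and viewed, and the job is handed in when it is done.

Besides the shell and the picture viewer there is one more tool, called after "Call:" as name(argument=value, ...), one argument or row to a line, values as JSON. move_arm: Moves the arm, as the interface text tells. Its arguments: {"type":"object","properties":{"series":{"type":"string"},"squeeze":{"type":"number"}},"required":["series"]}

```bash
ls; mkdir -p pics; python3 - <<'E'
from workcell import bot, viewer
import cv2
s=bot.read_state(); print(s['time'],s['q'],s['tool_pos'],s['tcp_rot'],s['wrist_force'],s['width'])
for n in("scene","top","wrist"):
    d=viewer.read_camera(n); cv2.imwrite(f"pics/{n}0.png",d["pixels"][:,:,::-1]); print(n,d["K"].tolist(),d["dist"],(d.get("world_to_cam") if n!="wrist" else d["mount"]))
E
```

```text
pics
0.0 [-1.36491019e+00  2.64759884e-01  1.60541308e+00 -3.54543833e-06
  1.27369006e+00 -3.69056493e-02] [ 0.16212975 -0.65452066  0.25193633] [-2.47295392  1.93517816  0.00272772] [0.37149686 0.08959163 0.48248109] 1.000211146000965
scene [[489.7927664710534, 0.0, 275.34098470171455], [0.0, 489.7927664710534, 210.0836508276321], [0.0, 0.0, 1.0]] [-0.00845829  0.          0.          0.          0.        ] [[-0.70933363  0.70481639 -0.00892511  0.3993068 ]
 [-0.51099259 -0.50546343  0.69526491  0.24190998]
 [ 0.48552279  0.49773545  0.71869816 -1.58998343]
 [ 0.          0.          0.          1.        ]]
top [[497.86293638300464, 0.0, 280.74203762563195], [0.0, 497.86293638300464, 212.9732621638932], [0.0, 0.0, 1.0]] [-0.02138713  0.          0.          0.          0.        ] [[ 0.05181139 -0.99864496  0.00488139  0.01279757]
 [ 0.97463162  0.05163004  0.21777868 -0.59180461]
 [-0.2177356  -0.00652586  0.97598597 -1.1806157 ]
 [ 0.          0.          0.          1.        ]]
wrist [[324.2834688126041, 0.0, 279.6336455462502], [0.0, 324.2834688126041, 204.1594125121661], [0.0, 0.0, 1.0]] [-0.0080764  0.         0.         0.         0.       ] [[ 9.99999772e-01  1.36582570e-05 -6.75557388e-04 -1.08886804e-03]
 [-1.91398612e-04 -9.53120972e-01 -3.02589451e-01 -7.72071061e-02]
 [-6.48020759e-04  3.02589511e-01 -9.53120752e-01 -1.19395785e-01]
 [ 0.00000000e+00  0.00000000e+00  0.00000000e+00  1.00000000e+00]]
```

View pics/scene0.png

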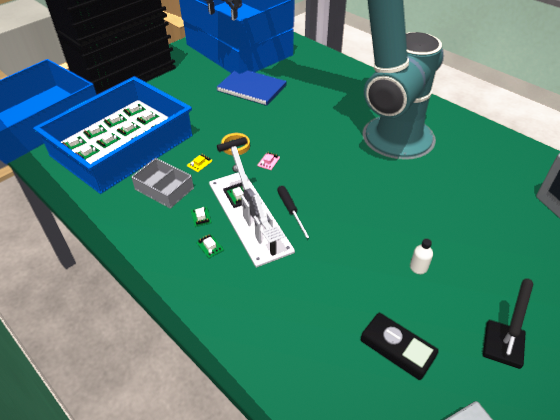

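View pics/top0.png

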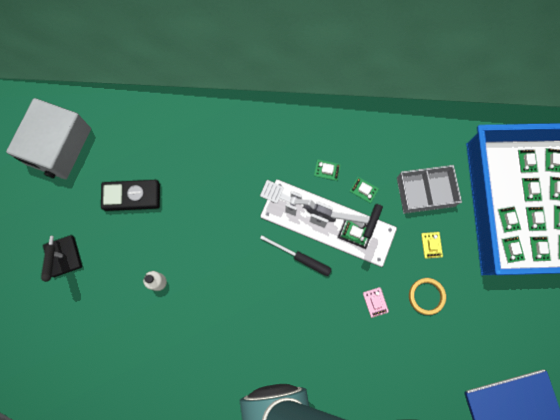

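The top view shows the fixture's plate at about (262–395, 182–263), with the crossbar at (374,221), the nest at (355,233) and the paddle at (271,190). In the scene view the plate runs from (215,180) to (290,255). Next I'll enlarge both to confirm and pick the plate corners.

```bash
python3 - <<'E'
import cv2
a=cv2.imread("pics/top0.png")[165:285,245:415]; cv2.imwrite("pics/top0c.png",cv2.resize(a,None,fx=4.6,fy=4.6,interpolation=cv2.INTER_CUBIC))
a=cv2.imread("pics/scene0.png")[125:275,180:330]; cv2.imwrite("pics/scene0c.png",cv2.resize(a,None,fx=4,fy=4,interpolation=cv2.INTER_CUBIC))
E
```

```text
(no output)
```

View pics/top0c.png

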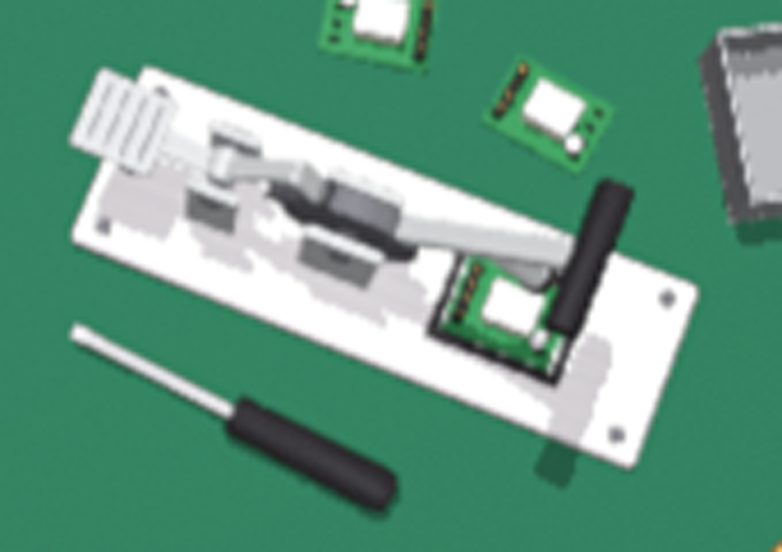

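View pics/scene0c.png

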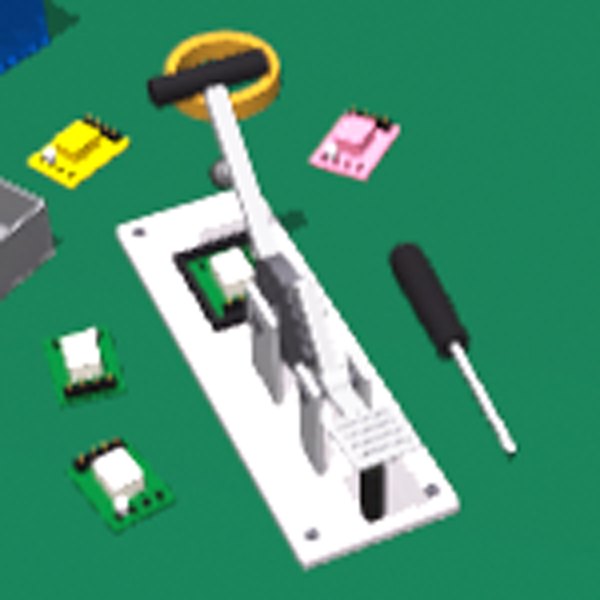

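```bash
cat > h.py <<'E'
import numpy as np, cv2
from workcell import bot, viewer
def calib(n):
    return viewer.read_camera(n)
def ray(d,uv):
    p=cv2.undistortPoints(np.array([[uv]],float),d["K"],np.array(d["dist"]))[0,0]
    T=np.array(d["world_to_cam"]); R=T[:3,:3]; c=-R.T@T[:3,3]
    v=R.T@np.array([p[0],-p[1],-1.]); return c,v/np.linalg.norm(v)
def onz(d,uv,z):
    c,v=ray(d,uv); return c+v*(z-c[2])/v[2]
def tri(rays):
    A=sum(np.eye(3)-np.outer(v,v) for c,v in rays); b=sum((np.eye(3)-np.outer(v,v))@c for c,v in rays)
    p=np.linalg.solve(A,b); return p,[np.linalg.norm((np.eye(3)-np.outer(v,v))@(p-c)) for c,v in rays]
def proj(d,P):
    T=np.array(d["world_to_cam"]); q=T[:3,:3]@P+T[:3,3]; q=np.array([q[0],-q[1],-q[2]])
    return cv2.projectPoints(q[None],np.zeros(3),np.zeros(3),d["K"],np.array(d["dist"]))[0].ravel()
E
cat > m.py <<'E'
from h import *
t=calib("top"); s=calib("scene")
ct=lambda x,y:((x+.5)/4.6-.5+245,(y+.5)/4.6-.5+165)
cs=lambda x,y:((x+.5)/4-.5+180,(y+.5)/4-.5+125)
T={k:onz(t,ct(*p),.012) for k,p in dict(A=(150,67),B=(72,242),C=(632,468),D=(698,289)).items()}
S={k:onz(s,cs(*p),.012) for k,p in dict(D=(310,562),Dx=(118,230),Ex=(460,497)).items()}
for k,v in T.items(): print("top",k,v.round(4))
for k,v in S.items(): print("scene",k,v.round(4))
print("sides",[np.linalg.norm(T[a]-T[b]).round(4) for a,b in("AB","BC","CD","DA")], "scene",np.linalg.norm(S['D']-S['Dx']).round(4),np.linalg.norm(S['D']-S['Ex']).round(4))
o=sum(T.values())/4; ux=(T['A']+T['B']-T['C']-T['D'])[:2]; yaw=np.arctan2(ux[1],ux[0]); print("top origin",o.round(4),"yaw",yaw)
# scene: D=A corner,Dx=D corner,Ex=B corner
o2=(S['Dx']+S['Ex'])/2; u2=(S['D']-S['Dx'])[:2]; print("scene origin",o2.round(4),"yaw",np.arctan2(u2[1],u2[0]))
o=(o+o2)/2
X=np.array([np.cos(yaw),np.sin(yaw),0]); Y=np.array([-X[1],X[0],0]); Z=np.array([0,0,1])
for nm,pt,ps in [("barfar",(616,186),(157,91)),("barmid",(590,257),(210,77))]:
    p,r=tri([ray(t,ct(*pt)),ray(s,cs(*ps))]); q=p-o; print(nm,p.round(4),np.round(r,4),"fix",q@X,q@Y,p[2])
# paddle corners
P=[tri([ray(t,ct(*a)),ray(s,cs(*b))]) for a,b in [((105,69),(360,468)),((70,140),(418,450))]]
for p,r in P: q=p-o; print("paddle",p.round(4),np.round(r,4),"fix",(q@X).round(4),(q@Y).round(4),p[2].round(4))
f=lambda x,z:np.array([*(o[:2]+X[:2]*x),z])
for nm,p in dict(paddle=f(.1525,.094),pawlh=f(.095,.08),hinge=f(.02,.075),nest=f(-.08,.012),bar75=f(.02-.16*np.cos(.76),.075+.16*np.sin(.76)),bardown=f(-.14,.075)).items():
    a,b=proj(t,p),proj(s,p); print(nm,p.round(4),"topcrop",((a-[245,165])*4.6).round(),"scenecrop",((b-[180,125])*4).round())
E
python3 m.py
```

```text
top A [0.6934 0.0582 0.012 ]
top B [0.588  0.0968 0.012 ]
top C [ 0.4763 -0.2216  0.012 ]
top D [ 0.5796 -0.2582  0.012 ]
scene D [0.6916 0.0656 0.012 ]
scene Dx [ 0.5819 -0.2542  0.012 ]
scene Ex [0.5886 0.0957 0.012 ]
sides [np.float64(0.1122), np.float64(0.3375), np.float64(0.1096), np.float64(0.3362)] scene 0.3381 0.1073
top origin [ 0.5843 -0.0812  0.012 ] yaw 1.2293658401578123
scene origin [ 0.5852 -0.0793  0.012 ] yaw 1.2404345680894218
barfar [ 0.5915 -0.1755  0.1905] [0.0012 0.0012] fix -0.08753485218823001 -0.038247624492620175 0.19053027726335847
barmid [ 0.5561 -0.164   0.1881] [0.0007 0.0007] fix -0.0885292768424198 -0.0010482390245766856 0.1881166693996727
paddle [0.6655 0.0825 0.0944] [0.002 0.002] fix 0.1803 -0.0215 0.0944
paddle [0.6276 0.097  0.0906] [0.0007 0.0007] fix 0.1813 0.019 0.0906
paddle [0.6359 0.0635 0.094 ] topcrop [132. 124.] scenecrop [368. 423.]
pawlh [0.6166 0.0093 0.08  ] topcrop [231. 171.] scenecrop [330. 376.]
hinge [ 0.5915 -0.0614  0.075 ] topcrop [359. 225.] scenecrop [283. 305.]
nest [ 0.558  -0.1556  0.012 ] topcrop [514. 315.] scenecrop [231. 279.]
bar75 [ 0.5527 -0.1707  0.1852] topcrop [599. 265.] scenecrop [205.  72.]
bardown [ 0.5379 -0.2121  0.075 ] topcrop [637. 337.] scenecrop [193. 161.]
```

Both views agree: plate sides measure 338 × 110 mm (given 340 × 110), the two origins are 2 mm apart, and the bar comes out at 0.188 m, which is an arm angle of about 0.78 and within range. The paddle's outer edge is at fixture x ≈ 0.18 m and z ≈ 0.093 m, also as expected. I'll set up a move planner and start.

```bash
cat > go.py <<'E'
import sys
from h import *
from scipy.spatial.transform import Rotation as R
O=np.array([.585,-.080]); YAW=1.236; X=np.array([np.cos(YAW),np.sin(YAW)])
def F(x,z): return np.array([*(O+X*x),z])
def Rt(yaw): # pointing down, tool x at yaw
    x=np.array([np.cos(yaw),np.sin(yaw),0]); z=np.array([0,0,-1.]); return R.from_matrix(np.c_[x,np.cross(z,x),z])
def plan(P,yaw=None):
    s=bot.read_state(); r=R.from_rotvec(s['tcp_rot']); d=r.inv().apply(P-s['tool_pos'])/.1
    t=(r.inv()*Rt(yaw)).as_rotvec()/np.radians(120) if yaw is not None else np.zeros(3)
    print("t",round(s['time'],2),"pos",s['tool_pos'].round(4),"F",s['wrist_force'].round(2),"target",P.round(4),"shift",d.round(3),"turn",t.round(3),"q",s['q'].round(2),"w",round(s['width'],2))
E
python3 -c "
from go import *
plan(F(.1525,.30)); plan(F(.1525,.30),YAW-np.pi)"
```

```text
t 0.25 pos [ 0.1622 -0.6549  0.2526] F [-0.58 -0.39  0.31] target [0.6351 0.064  0.3   ] shift [-5.842 -6.318 -0.467] turn [0. 0. 0.] q [-1.36  0.26  1.6   0.    1.27 -0.04] w 1.0
t 0.25 pos [ 0.1622 -0.6549  0.2526] F [-0.58 -0.39  0.31] target [0.6351 0.064  0.3   ] shift [-5.842 -6.318 -0.467] turn [0.    0.001 0.276] q [-1.36  0.26  1.6   0.    1.27 -0.04] w 1.0
```

Call:
move_arm(
  series="0 0 0 -0.1 -0.1 -0.1 -1; 0 0 0 -0.25 -0.25 -0.2 -1; 0 0 0 -0.4 -0.4 -0.3 -1; 0 0 0 -0.55 -0.55 -0.4 -1; 0 0 0 -0.65 -0.7 -0.47 -1; 0 0 0 -0.75 -0.85 -0.47 -1; 0 0 0 -0.85 -0.95 -0.47 -1; 0 0 0 -0.9 -1 -0.47 -1",
  squeeze=60,
)

```text
time: 1.05
tool_pos: [0.2386, -0.5423, 0.2998]
tcp_rot: [-2.475, 1.934, 0.001]
wrist_force: [-0.0, 0.7, -0.2]
width: -0.003
```

Call:
move_arm(
  series="0 0 0 -0.1 -0.1 0 -1; 0 0 0 -0.25 -0.25 0 -1; 0 0 0 -0.4 -0.4 0 -1; 0 0 0 -0.55 -0.55 0 -1; 0 0 0 -0.65 -0.7 0 -1; 0 0 0 -0.75 -0.85 0 -1; 0 0 0 -0.85 -0.95 0 -1; 0 0 0 -0.9 -1 0 -1",
)

```text
time: 1.85
tool_pos: [0.3138, -0.4308, 0.3001]
tcp_rot: [-2.475, 1.935, 0.001]
wrist_force: [-0.2, -0.7, 0.3]
width: -0.003
```

Call:
move_arm(
  series="0 0 0 -0.1 -0.1 0 -1; 0 0 0 -0.25 -0.25 0 -1; 0 0 0 -0.4 -0.4 0 -1; 0 0 0 -0.55 -0.55 0 -1; 0 0 0 -0.65 -0.7 0 -1; 0 0 0 -0.75 -0.85 0 -1; 0 0 0 -0.85 -0.95 0 -1; 0 0 0 -0.9 -1 0 -1",
)

```text
time: 2.65
tool_pos: [0.389, -0.3199, 0.3002]
tcp_rot: [-2.475, 1.935, 0.0]
wrist_force: [0.8, -0.3, 0.5]
width: 0.002
```

Call:
move_arm(
  series="0 0 0 -0.1 -0.1 0 -1; 0 0 0 -0.25 -0.25 0 -1; 0 0 0 -0.4 -0.4 0 -1; 0 0 0 -0.55 -0.55 0 -1; 0 0 0 -0.65 -0.7 0 -1; 0 0 0 -0.75 -0.85 0 -1; 0 0 0 -0.85 -0.95 0 -1; 0 0 0 -0.9 -1 0 -1",
)

```text
time: 3.45
tool_pos: [0.4644, -0.2085, 0.3002]
tcp_rot: [-2.475, 1.935, 0.001]
wrist_force: [0.8, 0.4, -0.3]
width: 0.001
```

```bash
python3 -c "
from go import *
plan(F(.1525,.30),YAW-np.pi)"
```

```text
t 3.45 pos [ 0.4644 -0.2085  0.3002] F [ 0.83  0.35 -0.25] target [0.6351 0.064  0.3   ] shift [-2.234e+00 -2.314e+00  2.000e-03] turn [0.    0.    0.276] q [-0.47 -0.08  1.89  0.    1.33  0.86] w 0.0
```

Call:
move_arm(
  series="0 0 0 -0.1 -0.1 0 -1; 0 0 0 -0.25 -0.25 0 -1; 0 0 0 -0.4 -0.4 0 -1; 0 0 0 -0.55 -0.55 0 -1; 0 0 0 -0.65 -0.7 0 -1; 0 0 0 -0.75 -0.85 0 -1; 0 0 0 -0.85 -0.95 0 -1; 0 0 0 -0.9 -1 0 -1",
)

```text
time: 4.25
tool_pos: [0.5398, -0.0971, 0.3002]
tcp_rot: [2.475, -1.935, -0.001]
wrist_force: [0.4, -0.7, -0.1]
width: 0.0
```

Call:
move_arm(
  series="0 0 0 -0.1 -0.1 0 -1; 0 0 0 -0.25 -0.25 0 -1; 0 0 0 -0.4 -0.4 0 -1; 0 0 0 -0.55 -0.55 0 -1; 0 0 0 -0.65 -0.7 0 -1; 0 0 0 -0.75 -0.85 0 -1; 0 0 0 -0.9 -1 0 -1; 0 0 0 -0.9 -1 0 -1",
)

```text
time: 5.05
tool_pos: [0.6162, 0.0152, 0.3]
tcp_rot: [-2.475, 1.934, 0.0]
wrist_force: [-0.3, -0.5, 0.2]
width: 0.001
```

```bash
python3 -c "
from go import *
plan(F(.1525,.20),YAW-np.pi)"
```

```text
t 5.05 pos [0.6162 0.0152 0.3   ] F [-0.34 -0.52  0.18] target [0.6351 0.064  0.2   ] shift [-0.428 -0.301  1.   ] turn [-0.     0.     0.277] q [-0.02  0.13  1.68  0.    1.33  1.31] w 0.0
```

Call:
move_arm(
  series="0 0 0.05 -0.1 -0.08 0 -1; 0 0 0.11 -0.2 -0.15 0.2 -1; 0 0 0.17 -0.3 -0.22 0.4 -1; 0 0 0.23 -0.43 -0.3 0.6 -1; 0 0 0.277 -0.43 -0.3 0.8 -1; 0 0 0.277 -0.43 -0.3 1 -1; 0 0 0.277 -0.43 -0.3 1 -1; 0 0 0.277 -0.43 -0.3 1 -1",
)

```text
time: 5.85
tool_pos: [0.6334, 0.0617, 0.2001]
tcp_rot: [1.816, -2.562, -0.001]
wrist_force: [1.0, 0.3, 0.6]
width: -0.001
```

```bash
python3 - <<'E'
from go import *
plan(F(.1525,.13),YAW-np.pi)
s=bot.read_state()
d=viewer.read_camera("wrist"); cv2.imwrite("pics/wrist1.png",d["pixels"][:,:,::-1])
# project predicted features into wrist
r=R.from_rotvec(s['tcp_rot']).as_matrix(); T=np.eye(4);T[:3,:3]=r;T[:3,3]=s['tool_pos']
d["world_to_cam"]=np.linalg.inv(T@d["mount"])
for n,p in dict(paddle=F(.1525,.094),pawl=F(.095,.08)).items(): print(n,proj(d,p).round(1))
Y=np.array([-X[1],X[0]])
for a,b in [(1,1),(1,-1),(-1,1),(-1,-1)]:
    p=F(.1525+a*.0225,.094+a*.0046); p[:2]+=Y*b*.022; print("corner",a,b,proj(d,p).round(1))
    p=F(.17,.012);p[:2]+=Y*b*.055; print("plate",b,proj(d,p).round(1))
t=viewer.read_camera("top")["pixels"]; cv2.imwrite("pics/top1.png",cv2.resize(t[150:285,220:415,::-1],None,fx=4,fy=4))
E
```

```text
t 5.85 pos [0.6334 0.0617 0.2001] F [1.   0.28 0.59] target [0.6351 0.064  0.13  ] shift [-0.028 -0.009  0.701] turn [ 0.    -0.    -0.001] q [ 0.06  0.23  1.75 -0.    1.17  1.97] w -0.0
paddle [276.7 209.6]
pawl [351.  203.7]
corner 1 1 [246.4 239.9]
plate 1 [260.5 235. ]
corner 1 -1 [244.3 182. ]
plate -1 [258.1 124.9]
corner -1 1 [306.2 234.8]
plate 1 [260.5 235. ]
corner -1 -1 [307.5 178.8]
plate -1 [258.1 124.9]
```

View pics/wrist1.png

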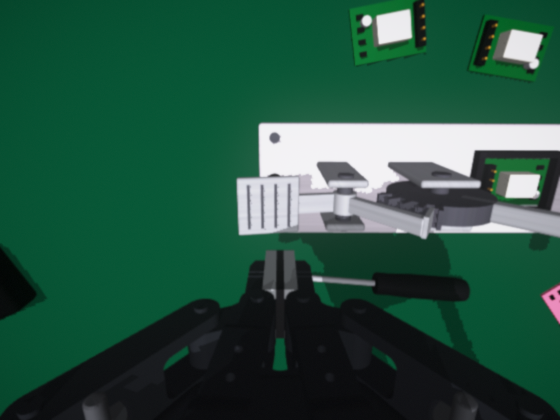

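The paddle spans (238,178)–(298,235) in the wrist picture, centred at (268,206). That is about 5 mm further out (+x) than predicted, while the plate corner at (260,124) is within 2 px of its prediction. I'll aim at the observed paddle centre, fixture x ≈ 0.156.

```bash
python3 - <<'E'
from go import *
P=F(.156,.125); P[:2]+=np.array([-X[1],X[0]])*-.0015
plan(P,YAW-np.pi)
E
```

```text
t 5.95 pos [0.6346 0.0619 0.2019] F [ 0.71  0.15 -0.51] target [0.6377 0.0668 0.125 ] shift [-0.056 -0.011  0.769] turn [-0.001  0.    -0.001] q [ 0.06  0.23  1.74 -0.    1.17  1.97] w 0.0
```

View pics/top1.png

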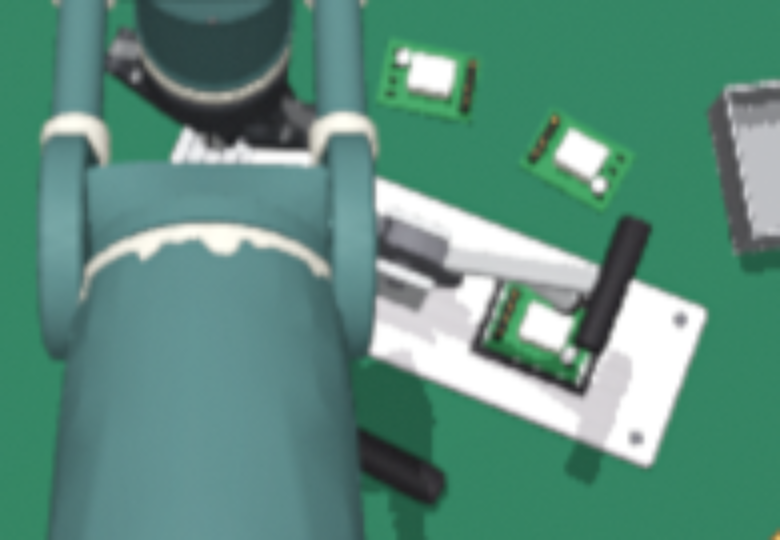

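The top view shows the robot covering the paddle end. The arm, bar and boards are untouched. I'll descend to just above the paddle, then press slowly.

Call:
move_arm(
  series="0 0 0 -0.05 -0.01 0.1 -1; 0 0 0 -0.05 -0.01 0.25 -1; 0 0 0 -0.05 -0.01 0.4 -1; 0 0 0 -0.05 -0.01 0.55 -1; 0 0 0 -0.05 -0.01 0.65 -1; 0 0 0 -0.05 -0.01 0.72 -1; 0 0 0 -0.05 -0.01 0.76 -1; 0 0 0 -0.05 -0.01 0.76 -1",
)

```text
time: 6.75
tool_pos: [0.636, 0.0665, 0.1236]
tcp_rot: [1.816, -2.562, -0.001]
wrist_force: [-0.1, 0.2, 0.0]
width: 0.001
```

Call:
move_arm(
  series="0 0 0 0 0 0.02 -1; 0 0 0 0 0 0.04 -1; 0 0 0 0 0 0.06 -1; 0 0 0 0 0 0.08 -1; 0 0 0 0 0 0.1 -1; 0 0 0 0 0 0.12 -1; 0 0 0 0 0 0.14 -1; 0 0 0 0 0 0.16 -1",
)

```text
time: 7.55
tool_pos: [0.6367, 0.0669, 0.1086]
tcp_rot: [-1.816, 2.562, -0.0]
wrist_force: [-0.8, 1.5, 2.6]
width: 0.001
```

Contact came at about the expected height, with 2.6 N. I'll keep pressing.

Call:
move_arm(
  series="0 0 0 0 0 0.02 -1; 0 0 0 0 0 0.04 -1; 0 0 0 0 0 0.06 -1; 0 0 0 0 0 0.08 -1; 0 0 0 0 0 0.1 -1; 0 0 0 0 0 0.11 -1; 0 0 0 0 0 0.12 -1; 0 0 0 0 0 0.12 -1",
)

```text
time: 8.35
tool_pos: [0.6364, 0.0664, 0.0961]
tcp_rot: [-1.817, 2.563, -0.0]
wrist_force: [1.2, 1.3, 1.9]
width: -0.002
```

Call:
move_arm(
  series="0 0 0 0 0 0.01 -1; 0 0 0 0 0 0.02 -1; 0 0 0 0 0 0.03 -1; 0 0 0 0 0 0.04 -1; 0 0 0 0 0 0.05 -1; 0 0 0 0 0 0.06 -1; 0 0 0 0 0 0.06 -1; 0 0 0 0 0 0.06 -1",
)

```text
time: 9.15
tool_pos: [0.6366, 0.0662, 0.0935]
tcp_rot: [-1.817, 2.563, -0.001]
wrist_force: [-4.6, -1.7, 18.5]
width: -0.003
```

The force jumped to 18.5 N at TCP z 0.0935, with 0.090 commanded, so the stop is met where predicted. I'll lift straight up and check.

Call:
move_arm(
  series="0 0 0 0 0 -0.05 -1; 0 0 0 0 0 -0.15 -1; 0 0 0 0 0 -0.3 -1; 0 0 0 0 0 -0.45 -1; 0 0 0 0 0 -0.6 -1; 0 0 0 0 0 -0.8 -1; 0 0 0 0 0 -0.95 -1; 0 0 0 0 0 -1 -1",
)

```text
time: 9.95
tool_pos: [0.6378, 0.0666, 0.1936]
tcp_rot: [-1.815, 2.56, -0.004]
wrist_force: [0.3, 1.1, -0.4]
width: -0.0
```

```bash
python3 - <<'E'
from go import *
d=viewer.read_camera("wrist"); a=d["pixels"][:,:,::-1]
b=viewer.read_camera("scene")["pixels"][:,:,::-1]
cv2.imwrite("pics/w2.png",a); cv2.imwrite("pics/s2.png",cv2.resize(b[100:275,160:360],None,fx=3.4,fy=3.4,interpolation=cv2.INTER_CUBIC))
a_=.79
plan(F(.02-.16*np.cos(a_),.27),YAW-np.pi)
E
```

```text
t 10.05 pos [0.637  0.0666 0.1919] F [-0.62  0.93  0.51] target [ 0.5546 -0.1675  0.27  ] shift [ 2.481e+00  2.000e-03 -7.840e-01] turn [-0.001  0.    -0.001] q [ 0.07  0.24  1.75 -0.    1.15  1.97] w -0.0
```

View pics/w2.png

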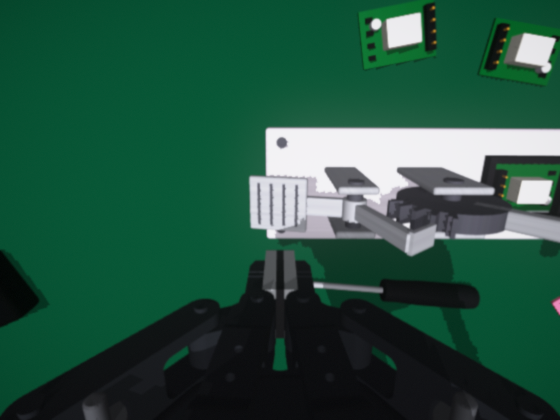

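View pics/s2.png

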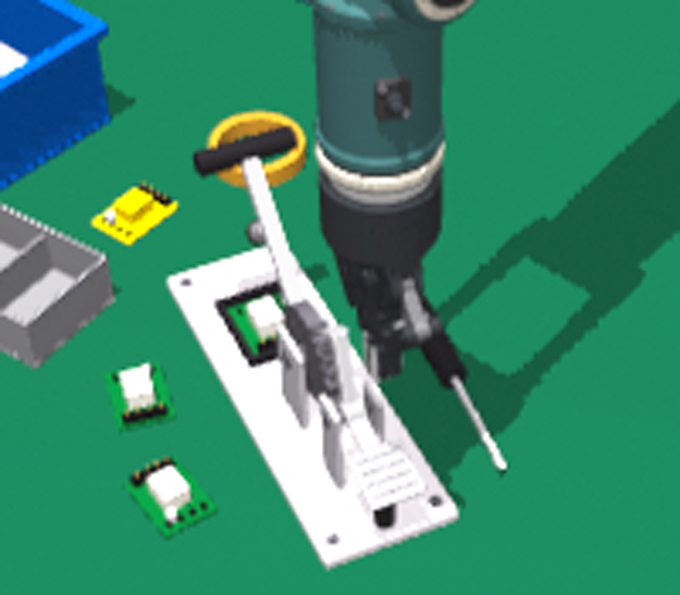

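The wrist view shows the pawl's nose at (420,240), lifted well clear of the sector teeth at (400,205), and the paddle lowered at (278,203). The arm is still up. Next I'll raise the hand and traverse above the bar.

Call:
move_arm(
  series="0 0 0 0 0 -0.2 -1; 0 0 0 0.05 0 -0.4 -1; 0 0 0 0.15 0 -0.6 -1; 0 0 0 0.3 0 -0.78 -1; 0 0 0 0.5 0 -0.78 -1; 0 0 0 0.7 0 -0.78 -1; 0 0 0 0.9 0 -0.78 -1; 0 0 0 1 0 -0.78 -1",
)

```text
time: 10.85
tool_pos: [0.602, -0.0296, 0.2677]
tcp_rot: [1.814, -2.563, -0.001]
wrist_force: [-0.6, -0.1, 0.7]
width: -0.001
```

Call:
move_arm(
  series="0 0 0 0.1 0 0 -1; 0 0 0 0.25 0 0 -1; 0 0 0 0.4 0 0 -1; 0 0 0 0.55 0 0 -1; 0 0 0 0.7 0 0 -1; 0 0 0 0.85 0 0 -1; 0 0 0 0.95 0 0 -1; 0 0 0 1 0 0 -1",
)

```text
time: 11.65
tool_pos: [0.5696, -0.1234, 0.2683]
tcp_rot: [1.816, -2.564, 0.0]
wrist_force: [-1.1, -0.1, -1.0]
width: 0.002
```

```bash
python3 - <<'E'
from go import *
s=bot.read_state()
d=viewer.read_camera("wrist"); cv2.imwrite("pics/w3.png",d["pixels"][:,:,::-1])
T=np.eye(4);T[:3,:3]=R.from_rotvec(s['tcp_rot']).as_matrix();T[:3,3]=s['tool_pos']
d["world_to_cam"]=np.linalg.inv(T@d["mount"]); Y=np.array([-X[1],X[0]])
for a in (.74,.80):
  for b in(-1,0,1):
    p=F(.02-.16*np.cos(a),.075+.16*np.sin(a)); p[:2]+=Y*b*.04; print(a,b,proj(d,p).round(1))
print("nest",proj(d,F(-.08,.012)),"corner",[proj(d,F(-.17,.012)+np.array([*(Y*b*.055),0])).round() for b in(1,-1)])
plan(F(.02-.16*np.cos(.79),.24),YAW-np.pi)
E
```

```text
0.74 -1 [362.4 161.1]
0.74 0 [358.  220.1]
0.74 1 [354.1 272.9]
0.8 -1 [354.3 163.1]
0.8 0 [350.3 223.8]
0.8 1 [346.6 278. ]
nest [309.03969554 169.41510842] corner [array([381., 213.]), array([390., 121.])]
t 11.7 pos [ 0.5696 -0.1236  0.2683] F [ 0.58  0.22 -0.55] target [ 0.5546 -0.1675  0.24  ] shift [ 0.464 -0.004  0.284] turn [-0.    -0.    -0.002] q [-0.26  0.08  1.79 -0.    1.27  1.65] w 0.0
```

View pics/w3.png

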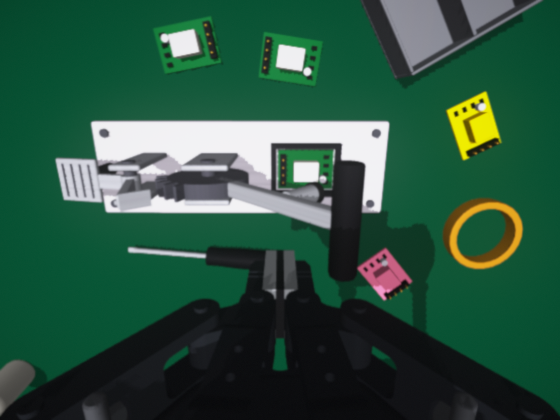

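The bar's middle is at (347,221), matching a ≈ 0.80 (prediction 350,224). The pawl is still clear. I'll move above the bar and then push along the arc.

Call:
move_arm(
  series="0 0 0 0.1 0 0 -1; 0 0 0 0.2 0 0 -1; 0 0 0 0.3 0 0.05 -1; 0 0 0 0.4 0 0.15 -1; 0 0 0 0.46 0 0.25 -1; 0 0 0 0.46 0 0.35 -1; 0 0 0 0.46 0 0.4 -1; 0 0 0 0.46 0 0.4 -1",
)

```text
time: 12.5
tool_pos: [0.554, -0.1651, 0.2265]
tcp_rot: [1.816, -2.562, -0.004]
wrist_force: [1.0, -0.1, 0.1]
width: -0.002
```

```bash
python3 - <<'E'
from go import *
for a in np.linspace(.8,0,17): print(round(a,2),end=" "); plan(F(.02-.16*np.cos(a),.075+.16*np.sin(a)+.032),YAW-np.pi) if a in(.8,0) else print((np.array([.16*(np.cos(a)-np.cos(.8)),.16*(np.sin(.8)-np.sin(a))])*10).round(3))
E
```

```text
0.8 t 12.5 pos [ 0.554  -0.1651  0.2265] F [ 0.96 -0.06  0.07] target [ 0.5549 -0.1664  0.2218] shift [ 0.01  -0.013  0.047] turn [ 0.001  0.    -0.001] q [-0.33  0.1   1.84  0.    1.2   1.58] w -0.0
0.75 [0.056 0.057]
0.7 [0.109 0.117]
0.65 [0.159 0.179]
0.6 [0.206 0.244]
0.55 [0.249 0.311]
0.5 [0.289 0.381]
0.45 [0.326 0.452]
0.4 [0.359 0.525]
0.35 [0.388 0.599]
0.3 [0.414 0.675]
0.25 [0.436 0.752]
0.2 [0.453 0.83 ]
0.15 [0.467 0.909]
0.1 [0.477 0.988]
0.05 [0.483 1.068]
0.0 t 12.5 pos [ 0.554  -0.1651  0.2265] F [ 0.96 -0.06  0.07] target [ 0.539  -0.2122  0.107 ] shift [ 0.495 -0.018  1.195] turn [ 0.001  0.    -0.001] q [-0.33  0.1   1.84  0.    1.2   1.58] w -0.0
```

Call:
move_arm(
  series="0 0 0 0.01 -0.01 0.03 -1; 0 0 0 0.02 -0.01 0.06 -1; 0 0 0 0.04 -0.01 0.08 -1; 0 0 0 0.07 -0.01 0.11 -1; 0 0 0 0.1 -0.01 0.14 -1; 0 0 0 0.12 -0.01 0.17 -1; 0 0 0 0.14 -0.01 0.2 -1; 0 0 0 0.17 -0.01 0.23 -1",
)

```text
time: 13.3
tool_pos: [0.5502, -0.1828, 0.2059]
tcp_rot: [1.817, -2.563, 0.002]
wrist_force: [-0.4, -0.4, 3.5]
width: 0.001
```

```bash
python3 - <<'E'
from go import *
d=viewer.read_camera("wrist"); cv2.imwrite("pics/w4.png",d["pixels"][:,:,::-1])
for a in(.6,.3,0): plan(F(.02-.16*np.cos(a),.075+.16*np.sin(a)+.032))
E
```

```text
t 13.35 pos [ 0.55   -0.1831  0.2053] F [ 0.01 -2.1   5.11] target [ 0.5482 -0.1858  0.1973] shift [0.031 0.008 0.079] turn [0. 0. 0.] q [-0.36  0.12  1.87 -0.    1.16  1.55] w -0.0
t 13.35 pos [ 0.55   -0.1831  0.2053] F [ 0.01 -2.1   5.11] target [ 0.5413 -0.2055  0.1543] shift [0.239 0.008 0.51 ] turn [0. 0. 0.] q [-0.36  0.12  1.87 -0.    1.16  1.55] w -0.0
t 13.35 pos [ 0.55   -0.1831  0.2053] F [ 0.01 -2.1   5.11] target [ 0.539  -0.2122  0.107 ] shift [0.31  0.008 0.983] turn [0. 0. 0.] q [-0.36  0.12  1.87 -0.    1.16  1.55] w -0.0
```

View pics/w4.png

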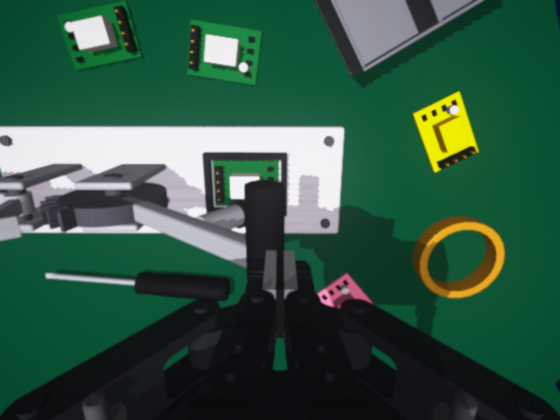

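The fingertips at (280,262) rest on the bar and push with 3.5–5 N. The bar's axis is near column 264, so the tips sit about 7 mm towards −x of it. I'll trim that while following the arc.

Call:
move_arm(
  series="0 0 0 0 0 0.04 -1; 0 0 0 0.01 0 0.08 -1; 0 0 0 0.02 0 0.12 -1; 0 0 0 0.04 0 0.16 -1; 0 0 0 0.06 0 0.2 -1; 0 0 0 0.08 0 0.24 -1; 0 0 0 0.1 0 0.28 -1; 0 0 0 0.11 0 0.32 -1",
)

```text
time: 14.15
tool_pos: [0.5444, -0.2, 0.1764]
tcp_rot: [1.813, -2.552, 0.015]
wrist_force: [-15.2, -22.5, 18.4]
width: -0.001
```

Call:
move_arm(
  series="0 0 0 0.02 0 0.04 -1; 0 0 0 0.04 0 0.08 -1; 0 0 0 0.05 0 0.12 -1; 0 0 0 0.06 0 0.16 -1; 0 0 0 0.07 0 0.2 -1; 0 0 0 0.08 0 0.24 -1; 0 0 0 0.09 0 0.28 -1; 0 0 0 0.1 0 0.32 -1",
)

```text
time: 14.95
tool_pos: [0.5433, -0.2016, 0.1408]
tcp_rot: [1.818, -2.562, -0.0]
wrist_force: [-0.3, -2.6, 2.6]
width: -0.003
```

```bash
python3 - <<'E'
from go import *
d=viewer.read_camera("wrist"); cv2.imwrite("pics/w5.png",d["pixels"][:,:,::-1])
for a in(.2,0): plan(F(.02-.16*np.cos(a),.075+.16*np.sin(a)+.032))
E
```

```text
t 15.0 pos [ 0.5429 -0.2015  0.14  ] F [ 0.46 -1.02  2.5 ] target [ 0.54   -0.2092  0.1388] shift [0.083 0.001 0.012] turn [0. 0. 0.] q [-0.4   0.18  1.92  0.    1.04  1.51] w -0.0
t 15.0 pos [ 0.5429 -0.2015  0.14  ] F [ 0.46 -1.02  2.5 ] target [ 0.539  -0.2122  0.107 ] shift [0.115 0.001 0.33 ] turn [0. 0. 0.] q [-0.4   0.18  1.92  0.    1.04  1.51] w -0.0
```

View pics/w5.png

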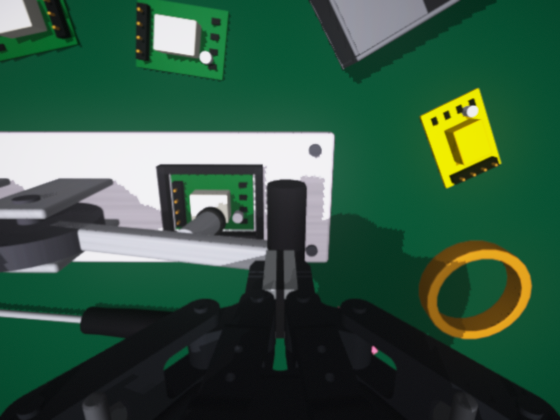

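There was a brief side load (about 27 N sideways, 18 N up) during the trim, and it is now back to 2.5 N. The tips at column 280 are on the bar, whose axis is at column 286, and the arm is at a ≈ 0.2. The pad at (210,222) is coming down over the relay. I'll finish slowly.

Call:
move_arm(
  series="0 0 0 0.02 0 0.04 -1; 0 0 0 0.03 0 0.08 -1; 0 0 0 0.04 0 0.12 -1; 0 0 0 0.05 0 0.16 -1; 0 0 0 0.06 0 0.2 -1; 0 0 0 0.06 0 0.23 -1; 0 0 0 0.06 0 0.26 -1; 0 0 0 0.06 0 0.29 -1",
)

```text
time: 15.8
tool_pos: [0.5407, -0.208, 0.112]
tcp_rot: [1.817, -2.562, 0.0]
wrist_force: [-2.1, -1.5, 2.4]
width: -0.002
```

Call:
move_arm(
  series="0 0 0 0 0 0.01 -1; 0 0 0 0 0 0.02 -1; 0 0 0 0 0 0.03 -1; 0 0 0 0 0 0.04 -1; 0 0 0 0 0 0.05 -1; 0 0 0 0 0 0.06 -1; 0 0 0 0 0 0.06 -1; 0 0 0 0 0 0.06 -1",
)

```text
time: 16.6
tool_pos: [0.5414, -0.2075, 0.1068]
tcp_rot: [-1.817, 2.563, -0.001]
wrist_force: [-2.2, -1.9, 5.4]
width: 0.001
```

Call:
move_arm(
  series="0 0 0 0 0 0.01 -1; 0 0 0 0 0 0.01 -1; 0 0 0 0 0 0.02 -1; 0 0 0 0 0 0.02 -1; 0 0 0 0 0 0.03 -1; 0 0 0 0 0 0.03 -1; 0 0 0 0 0 0.03 -1; 0 0 0 0 0 0.03 -1",
)

```text
time: 17.4
tool_pos: [0.5416, -0.2076, 0.1064]
tcp_rot: [-1.817, 2.563, -0.001]
wrist_force: [-7.9, 0.6, 19.7]
width: -0.001
```

The hard stop is met: 19.7 N with z unchanged at 0.106 (level expected at 0.107). I'll lift straight up and check.

Call:
move_arm(
  series="0 0 0 0 0 -0.03 -1; 0 0 0 0 0 -0.1 -1; 0 0 0 0 0 -0.25 -1; 0 0 0 0 0 -0.4 -1; 0 0 0 0 0 -0.55 -1; 0 0 0 0 0 -0.75 -1; 0 0 0 0 0 -0.9 -1; 0 0 0 0 0 -1 -1",
)

```text
time: 18.2
tool_pos: [0.5421, -0.2078, 0.2059]
tcp_rot: [-1.816, 2.561, -0.004]
wrist_force: [1.8, -0.2, 0.5]
width: -0.004
```

Call:
move_arm(
  series="0 0 0 0.1 0.1 -0.1 -1; 0 0 0 0.2 0.25 -0.2 -1; 0 0 0 0.3 0.4 -0.3 -1; 0 0 0 0.4 0.55 -0.4 -1; 0 0 0 0.5 0.7 -0.5 -1; 0 0 0 0.6 0.85 -0.6 -1; 0 0 0 0.6 0.95 -0.7 -1; 0 0 0 0.6 0.95 -0.7 -1",
)

```text
time: 19.0
tool_pos: [0.431, -0.2328, 0.2749]
tcp_rot: [-1.815, 2.563, -0.003]
wrist_force: [0.2, 0.3, 0.9]
width: -0.003
```

```bash
python3 - <<'E'
from go import *
for n in("wrist","scene","top"):
    a=viewer.read_camera(n); p=a["pixels"][:,:,::-1]; cv2.imwrite(f"pics/{n}6.png",p)
    if n=="scene": cv2.imwrite("pics/s6.png",cv2.resize(p[100:275,160:360],None,fx=3.4,fy=3.4,interpolation=cv2.INTER_CUBIC))
    if n=="top": cv2.imwrite("pics/t6.png",cv2.resize(p[165:285,245:415],None,fx=4.6,fy=4.6,interpolation=cv2.INTER_CUBIC))
s=bot.read_state(); print(s['time'],s['tool_pos'],s['wrist_force'])
E
```

```text
19.15 [ 0.43183492 -0.23239061  0.2729983 ] [-0.47697965  0.47025951  0.05374104]
```

View pics/s6.png

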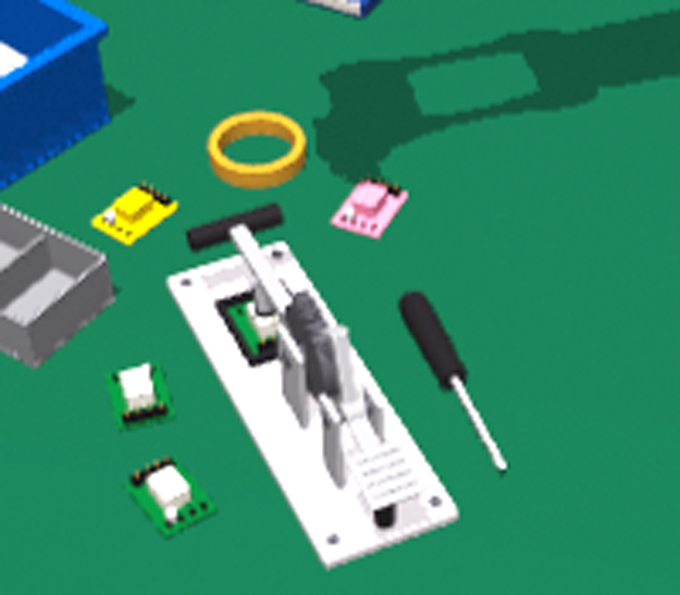

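View pics/t6.png

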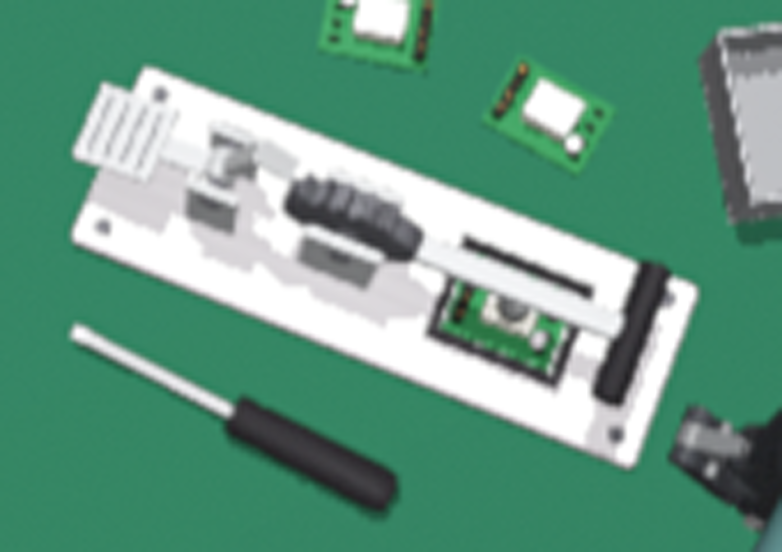

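View pics/wrist6.png

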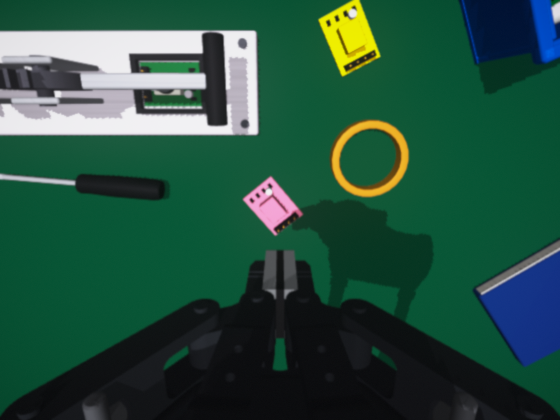

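The arm is down: the bar is at (632,333) in the top crop and (236,227) in the scene crop. The pad is on the relay, the paddle is still lowered, and the board sits in its nest. I'll check the bar height by triangulation, compare the bystanders before and after, and then hand in.

```bash
python3 - <<'E'
from go import *
t=viewer.read_camera("top"); s=viewer.read_camera("scene")
p,r=tri([ray(t,((632.5)/4.6-.5+245,(333.5)/4.6-.5+165)),ray(s,(236.5/3.4-.5+160,227.5/3.4-.5+100))])
print("bar",p.round(4),np.round(r,4),"angle",np.arcsin((p[2]-.075)/.16).round(3))
# paddle outer corner heights
for a,b in [((108,84),(363,508)),((73,157),(424,489))]:
    q,rr=tri([ray(t,((a[0]+.5)/4.6-.5+245,(a[1]+.5)/4.6-.5+165)),ray(s,((b[0]+.5)/3.4-.5+160,(b[1]+.5)/3.4-.5+100))]); print("paddle",q.round(4),np.round(rr,4))
# nest-board region, bystanders: diff image vs start in scene
d=cv2.absdiff(cv2.imread("pics/scene0.png"),cv2.imread("pics/scene6.png")).max(2)
for n,(x,y) in dict(sb1=(201,215),sb2=(209,245),tape=(236,144),driver=(293,212),bin=(162,182),bottle=(421,258),meter=(399,345)).items(): print(n,int((d[y-10:y+10,x-10:x+10]>60).sum()))
E
```

```text
bar [ 0.5403 -0.2076  0.0751] [0.0008 0.0008] angle 0.001
paddle [0.6681 0.0785 0.0646] [0.0018 0.0018]
paddle [0.6252 0.0959 0.0641] [0.001 0.001]
sb1 0
sb2 0
tape 194
driver 0
bin 0
bottle 0
meter 0
```

```bash
python3 -c "
from workcell import bot
print(bot.finish_job()); s=bot.read_state(); print(s['time'],s['wrist_force'])"
```

```text
the job is handed in; nothing more can be done
None
the job is handed in; nothing more can be done
```

I pressed the pawl's paddle to its stop, pushed the clamp arm down by its crossbar until it stopped on the relay, and handed the job in at about 19 s. No verdict was reported.

**Last checks:**
- **Clamp arm:** the crossbar's axis triangulates to 75.1 mm above the bench, an arm angle of about 0.00 rad. At the stop the push reached 19.7 N with no further travel.
- **Pawl:** the force at its stop was 18.5 N. Afterwards the paddle's outer edge was about 64 mm high, close to the 66 mm expected when fully pressed, and the nose was seen clear of the teeth.
- **Board and hand:** the board looked flat and in its nest, judged by eye only. The hand is well clear, with no contact force.
- **Bystanders:** the scene image showed no change at either spare board, the screwdriver, bin, bottle or meter. It did change at the tape roll, because the raised crossbar had covered it at the start; the roll looks to be in the same place.

**What disagreed:**
- The paddle and crossbar measured about 5 mm further towards the fixture's +x than the plate corners implied. I aimed at where they were seen.
- Correcting for that while pushing the arm down caused a brief load of about 27 N sideways and 18 N upwards. It was gone by the end of the next move.

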